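Lean the clipboard behind the foot batten

TASK

Take the brown hardboard clipboard with the metal clip out of its slotted holder and lean it, clip up, against the low green panel: set its foot down (do not drop it) on the plywood between panel and yellow batten, close up against the batten and about midway along it, so that the board tips back onto the top edge of the panel, then let go. Either face may look outward; leave the white board in its holder.

Things in the scene. Friction and masses are not known exactly. Their poses are not given: they have to be found in the camera images.
- clipboard: Brown hardboard clipboard, 9 (x) x 140 (y) x 200 (z, up) mm, 0.22 kg; origin at the centre of its foot. A steel spring clip straddles the middle of the top edge, same on both faces: 15 thick (x), 60 wide (y), 160 to 200 mm above the origin; grip it from above, closing along x. Starts upright and loose in a slotted wooden holder, its foot 8 mm above the desk.
- holder_a: Wooden holder, fixed, in which the clipboard starts: 70 (x) x 150 (y) x 42 mm high, origin under its centre; slot along y, 12 mm wide, 34 deep. Lift the board straight up over 40 mm to clear it. An identical holder beside it has the white board; which is left or right varies.
- prop: Fixed leaning place. Plywood base 110 (x) x 240 (y) x 8 mm, origin under its centre, z up. Green panel: x -40 to -24 mm, top 108 mm above desk. Yellow batten: x 24 to 42 mm, top 26 above desk. Both run along all of y. A board with foot at the batten and back on the panel's top edge leans 22 deg, its top to -x (towards the robot; yaw within 0.3 rad).
- whiteboard: White wipe board with a thin blue rim and no clip, 9 x 140 x 200 mm, origin at the centre of its foot, axes as the clipboard's. It stands in the other holder and stays there.
Not all that is in view belongs to the job. Several things have the shape of the clipboard; the one meant has the colours described above. Of the things that look like the whiteboard, the smaller one is meant.

How it is judged:
By the outcome, as a careful person would: the job done as asked, in the order asked, and still so for the second after the job is handed in, with the robot touching nothing.
It also fails if it takes over 42 s, if anything falls off the work surface, if the arm or the gripper's body presses on something with over 40 N, if the wrist force passes 120 N, or if a joint passes its speed limit or range.

ROBOT

A 7-joint arm with a two-finger parallel gripper is mounted at the origin on the work surface. World frame = base frame: x ahead of the robot, y to its left, z up, the work surface at z = 0. Lengths are in mm, angles in rad, forces in N, time in s.
With the tool pointing down it reaches from about 425 to 950 mm from the base axis. Payload 4.7 kg.
Tool frame: the origin (TCP) lies on the centre line of the jaws, within the pads' length; the fingertips stand 14 mm ahead of it and the grasp point (between the pads) lies 5 mm behind it; z points along the fingers, x is the direction in which the jaws open and shut, and the axes are right-handed (so a half turn about z gives the same grasp; the last joint's range is limited). The gripper opens to 87 mm and grips with 3 to 60 N. Pads are 19 mm wide; open, the fingers measure 117 mm over their backs; the gripper's body (75 mm by 190 mm) begins 51 mm behind the grasp point.
Start: joints at [-1.173, 0.469, -0.049, 1.532, 0.024, 1.141, -0.082], TCP at [279.386, 614.485, 236.573] pointing down, gripper open.
Joint ranges: [-2.59, 2.59], [-0.33, 1.99], [-1.39, 1.29], [0.1, 2.45], [-1.04, 4.18], [0.21, 1.99], [-2.66, 2.66]. Speed limits (rad/s): [2.57, 2.57, 3.14, 3.14, 3.14, 3.14, 3.14].

INTERFACE

Orientations are given as a unit quaternion [w, x, y, z].
In Python, from rig import arm, capture, get_calibration gives the robot as it stands. The module is installed in compiled form; this text tells all that it offers.
- The arm moves only by the tool play_rows, never from a script. Its argument "targets" is a list of rows, each an object of numbers: "hand": the opening, from 0 (shut) to 1 (fully open); "x", "y", "z": the shift along the tool's x, y, z in mm; "roll": the turn about the tool's z in degrees. In form: [{"hand": .., "x": .., "y": .., "z": .., "roll": ..}, ...]. A call has 1 to 10 rows; each row shifts and turns the pose as measured when the row begins, along the tool's axes as they then stand; what a row does not reach is not made up. A row lasts 1/12 s, in which the tool goes at most 41.7 mm and 7.16 degrees, less where a joint would pass 70% of its speed; a pose out of reach is approached as far as the arm can. A call is refused whole if a number of a shift passes 41.7 or a number of a turn 7.16, either way. A call with a gripper value outside its range is refused whole. The fingers move at their own pace and stop on an object; "grip_force" is the grip in N (left out, the last holds). Time passes only in rows, so rows that do not move let the fingers close. It gives the time, the measured TCP pose, the force and the opening at its end, in the units of the state.
- arm.read_state(): the state, without advancing time (a new reading comes with each control period).
- capture(name): name is "scene" or "side" or "wrist"; returns the picture (384x512x3 uint8, blue, green, red); there is no depth.
- get_calibration(name): a dict with "vertical_fov" (degrees; the focal length in pixels is half the picture's height over the tangent of half this angle, whatever the lens; pixels are square), "cx", "cy" (the principal point, pixels), "D" ([k1, k2, p1, p2, k3] as OpenCV has them; the pictures are not rectified), "R" (3x3) and "t" (3): a world point X has camera coordinates R X + t; the wrist camera has in their place "tool_from_camera" (4x4, takes a point from camera to tool coordinates, whose origin is the TCP and whose axes are the tool frame's). Camera axes: x right, y down, z forward; pixel columns grow to the right and rows downward; lengths in mm; the calibration is good to about 2 mm. A picture is of the moment at which its call begins: read the wrist's pose just before it. get_calibration takes no time and is no camera call.
- arm.hand_in(): hands the job in, once; it reports no verdict.
The state is a dict: "time": time; "joint_positions": joint angles; "joint_vel": joint speeds; "joint_efforts": joint torques, N m; "position": TCP position; "orientation": TCP orientation; "force": force on the tool from outside, world axes, zero at the start; "moment": the same for the moment, N m; "grip_width": finger opening in mm.
Only numpy, scipy, OpenCV 4.12 (cv2) and the standard library are available. Lean on these libraries where they do the work, as an engineer would, in place of code of your own. Each camera call takes 0.05 s, during which the arm holds its last target.

## Working session

There is one attempt and no reset: what is moved stays moved. The work goes in short steps, Python scripts to look and compute and a tool call to move; the robot and the scene stay as the last step left them, time stands still between calls to the robot, and variables do not carry over. Pictures are saved under pics/ and viewed, and the job is handed in when it is done.

Besides the shell and the picture viewer there is one more tool, called after ">>>" in YAML: its name, and indented under it one key for each argument. play_rows: Moves the arm, as the interface text tells. Its arguments: {"type":"object","properties":{"targets":{"type":"array","items":{"type":"object","properties":{"hand":{"type":"number"},"x":{"type":"number"},"y":{"type":"number"},"z":{"type":"number"},"roll":{"type":"number"}}}},"grip_force":{"type":"number"}},"required":["targets"]}

```bash
mkdir -p pics
cat > h.py <<'E'
import numpy as np,cv2
from rig import arm,capture,get_calibration
def K(c):
    f=192/np.tan(np.radians(c["vertical_fov"])/2)
    return np.array([[f,0,c["cx"]],[0,f,c["cy"]],[0,0,1.]])
def q2R(q):
    w,x,y,z=q
    from scipy.spatial.transform import Rotation as Ro
    return Ro.from_quat([x,y,z,w]).as_matrix()
def ray(name,uv,pose=None):
    c=get_calibration(name)
    p=cv2.undistortPoints(np.array([[uv]],float),K(c),np.array(c["D"],float))[0,0]
    d=np.array([p[0],p[1],1.])
    if "R" in c:
        R=np.array(c["R"]);t=np.array(c["t"])
        return -R.T@t,R.T@d
    T=np.array(c["tool_from_camera"]);Rt=q2R(pose["orientation"])
    return Rt@T[:3,3]+np.array(pose["position"]),Rt@T[:3,:3]@d
def onz(name,uv,z,pose=None):
    o,d=ray(name,uv,pose); return o+d*(z-o[2])/d[2]
def tri(obs,pose=None):
    A=np.zeros((3,3));b=np.zeros(3);L=[]
    for n,uv in obs:
        o,d=ray(n,uv,pose);d=d/np.linalg.norm(d);P=np.eye(3)-np.outer(d,d);A+=P;b+=P@o;L.append((o,P))
    X=np.linalg.solve(A,b); return X,[np.linalg.norm(P@(X-o)) for o,P in L]
def proj(name,X,pose=None):
    c=get_calibration(name);X=np.atleast_2d(np.array(X,float))
    if "R" in c: R=np.array(c["R"]);t=np.array(c["t"])
    else:
        T=np.array(c["tool_from_camera"]);Rt=q2R(pose["orientation"])
        Rw=Rt@T[:3,:3];ow=Rt@T[:3,3]+np.array(pose["position"]);R=Rw.T;t=-R@ow
    return cv2.projectPoints(X,cv2.Rodrigues(R)[0],t,K(c),np.array(c["D"],float))[0][:,0]
E
python3 - <<'E'
from h import *
s=arm.read_state();print(s)
for n in("scene","side","wrist"):
    cv2.imwrite(f"pics/{n}0.png",capture(n))
    c=get_calibration(n);print(n,c)
E
```

```text
{'time': 0.0, 'joint_positions': array([-1.17289188,  0.46942521, -0.04860227,  1.53371863,  0.02411203,
        1.14102889, -0.08225075]), 'joint_vel': array([-0.00145901,  0.00022795, -0.00105105, -0.00080791, -0.0003706 ,
       -0.00131313, -0.00035465]), 'joint_efforts': array([-2.28696217e-04, -5.07977164e+01, -8.08134559e-02, -2.36160618e+01,
       -6.13721902e-02,  3.78015416e-02,  1.77705515e-04]), 'position': array([279.16921576, 613.90972806, 235.49993973]), 'orientation': array([ 5.74264066e-04,  8.40796643e-01,  5.41350174e-01, -8.14924202e-04]), 'force': array([ 0.79591513,  0.46436239, -0.08285501]), 'moment': array([ 0.01630212, -0.02905251,  0.00095141]), 'grip_width': 87.22266405216583}
scene {'vertical_fov': 52.04303688163208, 'cx': 248.35951728456172, 'cy': 191.478585793389, 'D': array([0.02611719, 0.        , 0.        , 0.        , 0.        ]), 'R': array([[-0.50195382,  0.86458916, -0.02297707],
       [ 0.49263743,  0.26397266, -0.82923266],
       [-0.71088025, -0.42755587, -0.55843106]]), 't': array([ 346.59528416, -138.73819385, 1415.17112654])}
side {'ve
[... 204 characters left out ...]
.01226105],
       [ 0.31005588, -0.47644396, -0.82271897],
       [-0.4305632 ,  0.70116486, -0.56831608]]), 't': array([-325.7286403 , -168.60589183, 1727.52146666])}
wrist {'vertical_fov': 62.39223237557887, 'cx': 254.758888388215, 'cy': 190.2906415869079, 'D': array([-0.04418176,  0.        ,  0.        ,  0.        ,  0.        ]), 'tool_from_camera': array([[ 9.99999034e-01, -1.26316365e-03,  5.80210115e-04,
        -1.85695705e+00],
       [ 1.05422995e-03,  9.61238728e-01,  2.75715427e-01,
        -7.54809536e+01],
       [-9.05994136e-04, -2.75714549e-01,  9.61239131e-01,
        -1.49054420e+02],
       [ 0.00000000e+00,  0.00000000e+00,  0.00000000e+00,
         1.00000000e+00]])}
```

View pics/scene0.png

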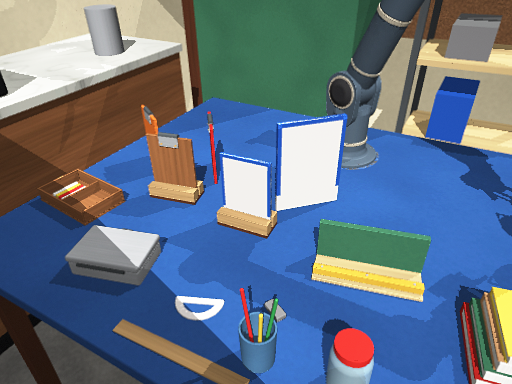

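View pics/side0.png

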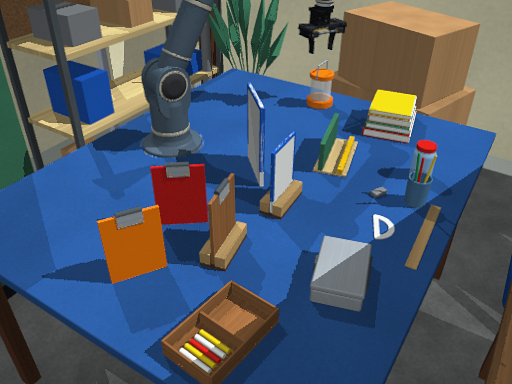

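View pics/wrist0.png

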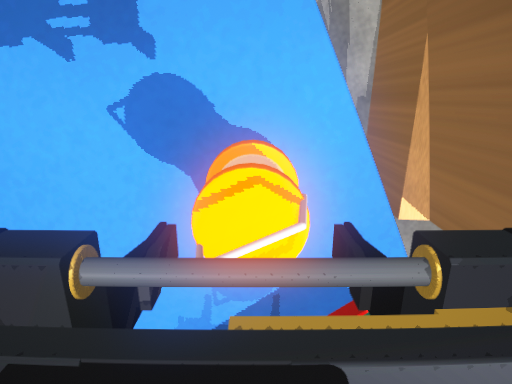

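The scene shows three clipboard shapes. In the side view they are orange at (135,243), red at (180,195), and brown with a metal clip, in a wooden holder, at (222,225), which is scene (172,158). The brown one fits. The white board in a holder is at scene (247,187), and the large white one at (310,160) is a decoy. The prop is at scene (370,262). I'll confirm with enlarged crops.

Run:
```python
import cv2
a=cv2.imread("pics/scene0.png");b=cv2.imread("pics/side0.png")
def z(i,x,y,w,h,k,n): cv2.imwrite(f"pics/{n}.png",cv2.resize(i[y:y+h,x:x+w],None,fx=k,fy=k,interpolation=cv2.INTER_NEAREST))
z(a,130,95,100,112,5,"c1");z(b,190,165,70,110,5,"c2");z(a,300,210,140,95,5,"c3");z(b,305,105,60,80,7,"c4")
```

```text
(no output)
```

View pics/c1.png

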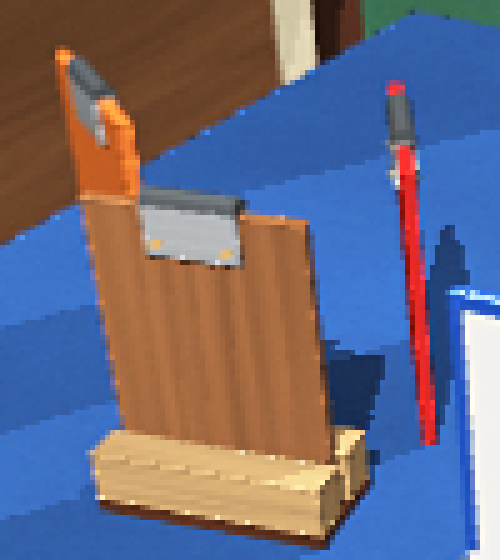

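View pics/c2.png

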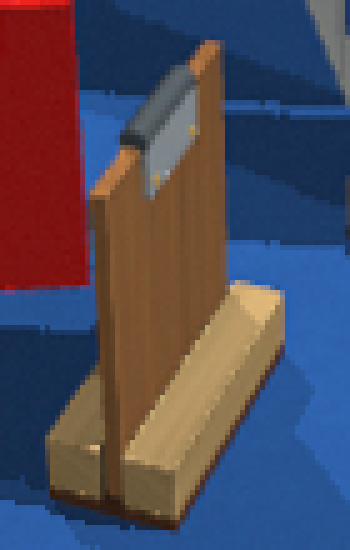

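View pics/c3.png

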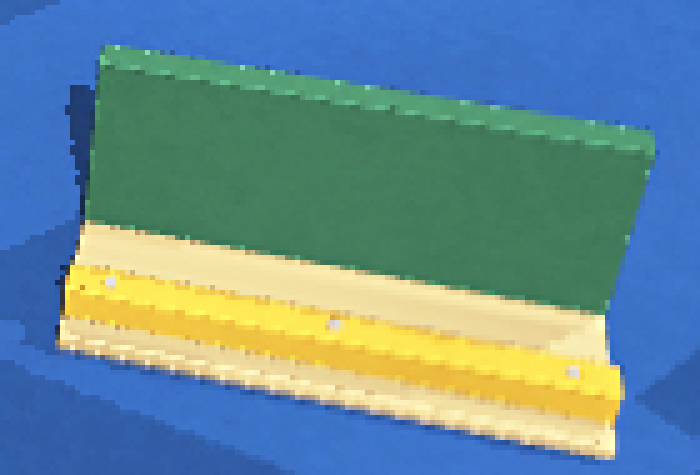

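View pics/c4.png

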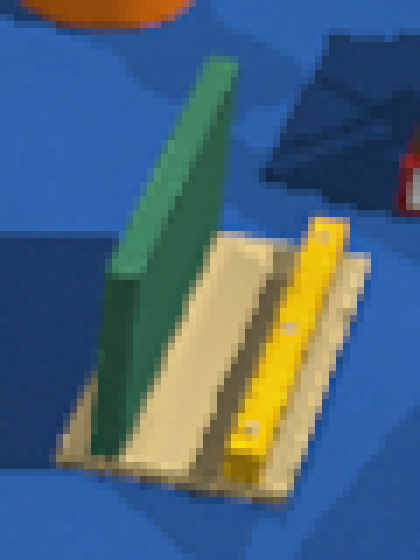

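Both crops confirm it: a brown board with a steel clip in a wooden holder. Next I'll fit the poses.

```bash
cat > fit.py <<'E'
from h import *
from scipy.optimize import least_squares
def fit(obs,x0,z=0):
    def W(p,m):
        c,s=np.cos(p[2]),np.sin(p[2]);m=np.array(m,float)
        return np.c_[p[0]+c*m[:,0]-s*m[:,1],p[1]+s*m[:,0]+c*m[:,1],m[:,2]]
    def r(p):
        o=[]
        for n,l in obs.items(): o.append((proj(n,W(p,[a for a,_ in l]))-np.array([b for _,b in l])).ravel())
        return np.concatenate(o)
    s=least_squares(r,x0,loss="soft_l1"); return s.x,r(s.x).reshape(-1,2)
def C(ox,oy,k,l): return [(m,(ox+u/k-.5,oy+v/k-.5)) for m,(u,v) in l]
E
python3 - <<'E'
from fit import *
np.set_printoptions(precision=2,suppress=True)
S=lambda l:C(130,95,5,l);D=lambda l:C(190,165,5,l)
print(onz("scene",(176,190),40),onz("scene",(370,285),8))
p,r=fit({"scene":S([((35,-75,0),(100,505)),((35,75,0),(327,547)),((-35,75,0),(370,483))]),"side":D([((-35,-75,0),(50,497)),((35,-75,0),(180,530)),((35,75,0),(285,350))])},[600,-250,0]);print("holder",p);print(r)
p,r=fit({"scene":S([((4.5,-70,208),(80,200)),((4.5,70,208),(310,224)),((4.5,70,42),(330,462)),((7.5,-30,160),(147,255)),((7.5,30,160),(240,268))]),"side":D([((-4.5,-70,208),(92,195)),((4.5,-70,208),(108,200)),((4.5,70,208),(222,42)),((7.5,-30,160),(148,198))])},[600,-250,0]);print("board",p);print(r)
p,r=fit({"scene":C(300,210,5,[((-40,-120,108),(105,45)),((-24,-120,108),(100,65)),((-24,120,108),(652,153)),((-40,120,108),(655,132)),((55,-120,0),(60,348)),((55,120,0),(612,458))]),
"side":C(305,105,7,[((-40,-120,108),(106,272)),((-24,-120,108),(133,272)),((-40,120,108),(207,60)),((-24,120,108),(238,63)),((55,-120,0),(290,503)),((-55,-120,0),(53,465)),((24,-120,26),(230,443)),((42,-120,26),(265,448)),((24,120,26),(317,218)),((42,120,26),(348,220))])},[700,200,0]);print("prop",p);print(r)
s=arm.read_state();print(q2R(s["orientation"]))
E
```

```text
[ 524.19 -343.64   40.  ] [584.75 254.59   8.  ]
holder [ 496.94 -368.3     0.23]
[[ 0.22  1.47]
 [-0.16  0.54]
 [ 0.22  0.64]
 [ 0.08  0.21]
 [-0.48  0.2 ]
 [-0.62 -0.28]]
board [ 498.26 -368.77  -24.9 ]
[[-1.46 -3.27]
 [-1.9  -2.69]
 [ 0.05  0.2 ]
 [-0.03  2.95]
 [ 0.49  2.81]
 [-0.47 -3.8 ]
 [-0.04 -4.02]
 [-0.43 -3.47]
 [ 0.76  3.51]]
prop [544.61 234.24   0.24]
[[-0.27 -0.17]
 [-0.23 -0.08]
 [ 0.89  0.18]
 [-0.32 -0.28]
 [-0.59  0.46]
 [ 0.33  0.67]
 [-0.13 -0.47]
 [ 0.93  0.37]
 [ 0.02 -0.99]
 [-0.01 -0.74]
 [-0.69  0.29]
 [ 0.39 -0.34]
 [-0.66  0.43]
 [-0.19  0.71]
 [-0.63 -0.47]
 [-0.16  0.04]]
[[ 0.41  0.91 -0.  ]
 [ 0.91 -0.41 -0.  ]
 [-0.    0.   -1.  ]]
```

Run:
```python
from fit import *
np.set_printoptions(precision=2,suppress=True)
S=lambda l:C(130,95,5,l);D=lambda l:C(190,165,5,l)
for h in (200,203,208):
  p,r=fit({"scene":S([((4.5,-70,h),(80,200)),((4.5,70,h),(310,224)),((4.5,70,42),(330,462)),((7.5,-30,168),(147,255)),((7.5,30,168),(240,268)),((7.5,30,208),(243,212)),((-7.5,30,208),(243,200)),((-7.5,-30,208),(140,188))]),"side":D([((-4.5,-70,h),(92,195)),((4.5,-70,h),(108,200)),((4.5,70,h),(222,42)),((7.5,-30,168),(148,198)),((-7.5,-30,208),(122,140)),((-7.5,30,208),(180,67))])},[497,-368,0.23]);print("board",p);print(r.T)
```

```text
board [ 499.15 -368.23    0.23]
[[-1.02 -1.67 -0.02 -0.51  0.06 -2.34 -0.    1.24  0.08  0.48  0.14  1.03
  -0.3  -2.09]
 [-0.57  0.15  0.44  0.61  0.48 -1.21 -1.11 -1.01 -1.   -1.21 -0.75  0.84
  -2.5  -1.09]]
board [ 499.52 -368.21    0.23]
[[-1.26 -1.88 -0.11 -0.58 -0.03 -2.44 -0.08  1.17  0.09  0.49  0.29  1.13
  -0.19 -1.93]
 [-1.51 -0.76  0.52  0.66  0.55 -1.15 -1.05 -0.97 -2.02 -2.23 -1.71  0.88
  -2.47 -1.05]]
board [ 499.71 -368.12    0.23]
[[-1.58 -2.1  -0.13 -0.6  -0.05 -2.46 -0.1   1.16  0.05  0.47  0.35  1.21
  -0.11 -1.84]
 [-3.09 -2.37  0.57  0.69  0.58 -1.12 -1.02 -0.94 -3.78 -3.99 -3.38  0.89
  -2.46 -1.04]]
```

Run:
```python
import cv2
a=cv2.imread("pics/scene0.png");b=cv2.imread("pics/side0.png")
def z(i,x,y,w,h,k,n): return cv2.resize(i[y:y+h,x:x+w],None,fx=k,fy=k,interpolation=cv2.INTER_NEAREST)
import numpy as np
L=z(a,200,105,155,140,3,0);R=z(b,235,75,80,140,3,0);Q=z(b,95,150,120,140,3,0)
cv2.imwrite("pics/o.png",np.hstack([L,R])); cv2.imwrite("pics/o2.png",Q)
```

```text
(no output)
```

View pics/o.png

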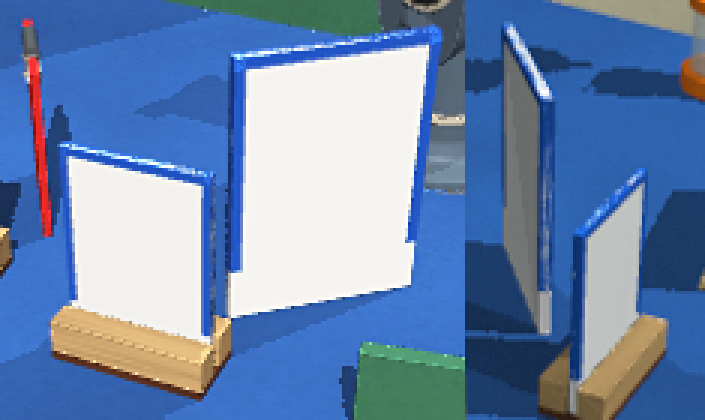

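View pics/o2.png

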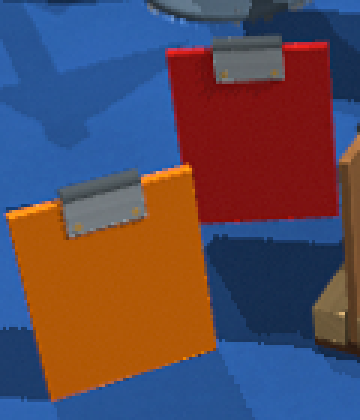

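Run:
```python
from fit import *
np.set_printoptions(precision=1,suppress=True)
for n,a,b in [("bigL",(277,123),(263,108)),("bigR",(346.5,114),(248,83)),("redtop",(209,113),(178,163)),("smL",(221,153),(273,154)),("smR",(271,163),(295,132)),("orangeR",(157,126),(158,205))]:
    print(n,tri([("scene",a),("side",b)]))
for uv in [(207,222),(162,223),(112,281),(166,265)]: print(onz("side",uv,0))
```

```text
bigL (array([425.5, -64.3, 270.4]), [np.float64(1.863355043689617), np.float64(1.8633550436895232)])
bigR (array([286.9,  69.3, 268.3]), [np.float64(1.1483428798728856), np.float64(1.1483428798729955)])
redtop (array([ 337.8, -341.9,  206.4]), [np.float64(7.064985168892832), np.float64(7.064985168892814)])
smL (array([ 524.8, -172.5,  205. ]), [np.float64(2.4154670572854653), np.float64(2.4154670572854986)])
smR (array([515.7, -34.3, 207.7]), [np.float64(2.8594242978658646), np.float64(2.859424297865906)])
orangeR (array([ 405.8, -489.2,  174.3]), [np.float64(7.388852169838343), np.float64(7.388852169838401)])
[ 391.7 -302.7   -0. ]
[ 287.6 -375.7    0. ]
[ 336.9 -613.     0. ]
[ 410.4 -498.3    0. ]
```

>>> play_rows:
  targets:
    - {"hand":1,"z":-40,"roll":6.6}
    - {"hand":1,"z":-40,"roll":6.6}
    - {"hand":1,"z":-40,"roll":6.6}
    - {"hand":1,"z":-40,"roll":6.6}
    - {"hand":1,"z":-40,"roll":6.6}
    - {"hand":1,"roll":6.6}
    - {"hand":1,"roll":6.6}
    - {"hand":1,"roll":6.6}

```text
invalid input
```

```bash
cat > g.py <<'E'
from h import *
import sys
np.set_printoptions(precision=1,suppress=True)
def go(x,y,z,yaw):
    s=arm.read_state();R=q2R(s["orientation"]);p=np.array(s["position"])
    a=np.arctan2(R[1,0],R[0,0])
    print("t",s["time"],"p",p,"yaw %.3f"%a,"tilt",R[:,2],"F",s["force"],"w",s["grip_width"])
    print("tool shift",R.T@(np.array([x,y,z])-p),"roll",np.degrees(a-yaw))
if __name__=="__main__": go(*map(float,sys.argv[1:]))
E
python3 g.py 620 250 430 .23
```

```text
t 0.15 p [279.2 614.1 235.7] yaw 1.144 tilt [-0. -0. -1.] F [-0.4  0.2 -0.1] w 87.30693785096672
tool shift [-190.6  460.9 -194. ] roll 52.36731033434473
```

>>> play_rows:
  targets:
    - {"hand":1,"x":0,"y":0,"z":-40,"roll":6.6}
    - {"hand":1,"x":0,"y":0,"z":-40,"roll":6.6}
    - {"hand":1,"x":0,"y":0,"z":-40,"roll":6.6}
    - {"hand":1,"x":0,"y":0,"z":-40,"roll":6.6}
    - {"hand":1,"x":0,"y":0,"z":-40,"roll":6.6}
    - {"hand":1,"x":0,"y":0,"z":0,"roll":6.6}
    - {"hand":1,"x":0,"y":0,"z":0,"roll":6.6}
    - {"hand":1,"x":0,"y":0,"z":0,"roll":6.6}

```text
time: 0.82
position: [279.1, 612.8, 440.4]
orientation: [0.005, 0.996, 0.09, -0.003]
force: [-0.5, 0.1, 0.3]
grip_width: 87.0
```

```bash
python3 g.py 620 250 430 .23
```

```text
t 0.8167 p [279.1 612.8 440.4] yaw 0.180 tilt [-0. -0. -1.] F [-0.5  0.1  0.3] w 86.95449463471905
tool shift [270.6 417.8  12.5] roll -2.871514595032481
```

>>> play_rows:
  targets:
    - {"hand":1,"x":21,"y":32,"z":0,"roll":-1}
    - {"hand":1,"x":21,"y":32,"z":0,"roll":-1}
    - {"hand":1,"x":21,"y":32,"z":0,"roll":-1}
    - {"hand":1,"x":21,"y":32,"z":0,"roll":0}
    - {"hand":1,"x":21,"y":32,"z":0,"roll":0}
    - {"hand":1,"x":21,"y":32,"z":0,"roll":0}
    - {"hand":1,"x":21,"y":32,"z":0,"roll":0}
    - {"hand":1,"x":21,"y":32,"z":0,"roll":0}
    - {"hand":1,"x":21,"y":32,"z":0,"roll":0}
    - {"hand":1,"x":21,"y":32,"z":0,"roll":0}

```text
time: 1.65
position: [554.8, 348.2, 435.7]
orientation: [0.004, 0.992, 0.128, -0.008]
force: [0.4, 1.5, 0.8]
grip_width: 87.2
```

```bash
python3 g.py 620 -100 430 .23; python3 -c "
from h import *;cv2.imwrite('pics/w1.png',capture('wrist'))"
```

```text
t 1.65 p [554.8 348.2 435.7] yaw 0.257 tilt [-0. -0. -1.] F [0.4 1.5 0.8] w 87.17282048315326
tool shift [-50.7 450.    9.5] roll 1.5412689472991186
```

View pics/w1.png

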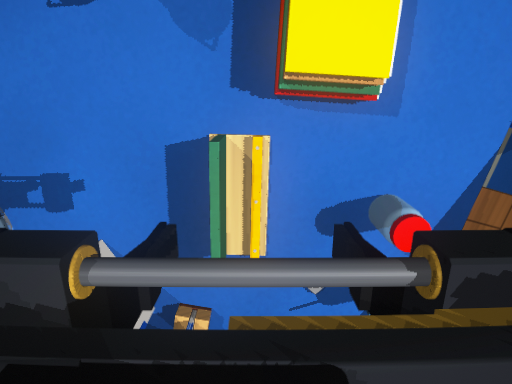

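Run:
```python
from fit import *
np.set_printoptions(precision=1,suppress=True)
s=arm.read_state()
p=[544.6,234.2,.24];c,sn=np.cos(p[2]),np.sin(p[2])
M=[(-40,120,108),(-24,120,108),(-24,-120,108),(24,120,26),(42,120,26),(24,-120,26),(42,-120,26),(55,120,8),(55,-120,8)]
i=cv2.imread('pics/w1.png')
k=5;x0,y0,w,h=195,120,90,145
o=cv2.resize(i[y0:y0+h,x0:x0+w],None,fx=4,fy=4,interpolation=cv2.INTER_NEAREST)
for m in M:
    X=(p[0]+c*m[0]-sn*m[1],p[1]+sn*m[0]+c*m[1],m[2]);u=proj("wrist",X,s)[0];print(m,u)
    cv2.circle(o,tuple(int(v) for v in (u-[x0-.5,y0-.5])*4),3,(255,0,255),1)
cv2.imwrite('pics/w1c.png',o)
```

```text
(-40, 120, 108) [203.5 132.4]
(-24, 120, 108) [214.2 132.4]
(-24, -120, 108) [219.2 274.3]
(24, 120, 26) [248.1 127.1]
(42, 120, 26) [258.5 127.1]
(24, -120, 26) [248.7 251.8]
(42, -120, 26) [257.9 251.9]
(55, 120, 8) [265.8 126.2]
(55, -120, 8) [264.4 247.7]
```

View pics/w1c.png

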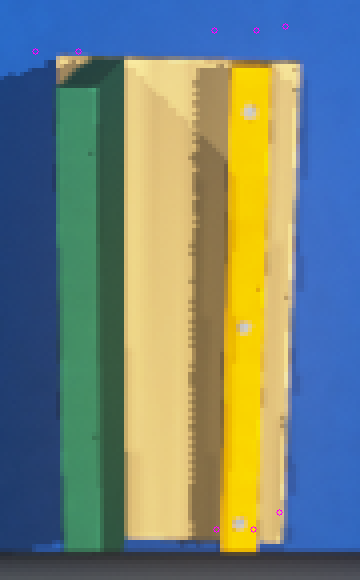

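>>> play_rows:
  targets:
    - {"hand":1,"x":0,"y":41,"z":0,"roll":0.5}
    - {"hand":1,"x":0,"y":41,"z":0,"roll":0.5}
    - {"hand":1,"x":-6,"y":41,"z":0,"roll":0.5}
    - {"hand":1,"x":-6,"y":41,"z":0,"roll":0}
    - {"hand":1,"x":-6,"y":41,"z":0,"roll":0}
    - {"hand":1,"x":-6,"y":41,"z":0,"roll":0}
    - {"hand":1,"x":-6,"y":41,"z":0,"roll":0}
    - {"hand":1,"x":-6,"y":41,"z":0,"roll":0}
    - {"hand":1,"x":-6,"y":41,"z":0,"roll":0}
    - {"hand":1,"x":-6,"y":41,"z":0,"roll":0}

```text
time: 2.53
position: [601.0, -59.5, 434.8]
orientation: [0.008, 0.994, 0.113, -0.011]
force: [1.0, -0.7, 0.6]
grip_width: 86.9
```

```bash
python3 g.py 500 -368 380 .23
```

```text
t 2.5333 p [601.  -59.5 434.8] yaw 0.226 tilt [-0. -0. -1.] F [ 1.  -0.7  0.6] w 86.9170868160922
tool shift [-166.2  277.3   62.1] roll -0.2564641186189778
```

>>> play_rows:
  targets:
    - {"hand":1,"x":-19,"y":32,"z":3,"roll":0}
    - {"hand":1,"x":-19,"y":32,"z":3,"roll":0}
    - {"hand":1,"x":-19,"y":32,"z":3,"roll":0}
    - {"hand":1,"x":-19,"y":32,"z":3,"roll":0}
    - {"hand":1,"x":-19,"y":32,"z":3,"roll":0}
    - {"hand":1,"x":-19,"y":32,"z":3,"roll":0}
    - {"hand":1,"x":-19,"y":32,"z":3,"roll":0}
    - {"hand":1,"x":-19,"y":32,"z":3,"roll":0}
    - {"hand":1,"x":0,"y":0,"z":0,"roll":0}
    - {"hand":1,"x":0,"y":0,"z":0,"roll":0}

```text
time: 3.37
position: [498.0, -365.0, 413.9]
orientation: [0.009, 0.994, 0.104, -0.014]
force: [0.7, 0.6, -0.6]
grip_width: 87.0
```

```bash
python3 g.py 500 -368 380 .23
python3 - <<'E'
from h import *
import pickle
s=arm.read_state();cv2.imwrite('pics/w2.png',capture('wrist'));pickle.dump(s,open('w2.pkl','wb'));print(arm.read_state()["position"])
E
```

```text
t 3.3667 p [ 498.  -365.   413.9] yaw 0.209 tilt [-0. -0. -1.] F [ 0.7  0.6 -0.6] w 87.03832774164987
tool shift [ 2.3  2.9 33.9] roll -1.2202312639398007
[ 497.0966885  -365.78595257  413.94345524]
```

View pics/w2.png

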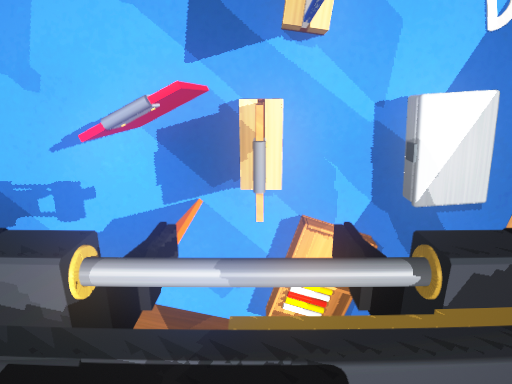

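Run:
```python
from h import *
import pickle
s=pickle.load(open('w2.pkl','rb'))
i=cv2.imread('pics/w2.png')
cv2.imwrite('pics/w2c.png',cv2.resize(i[90:230,225:300],None,fx=5,fy=5,interpolation=cv2.INTER_NEAREST)[:, :])
for uv in [(259,141),(260,192),(259.5,166.5),(260,105),(260.5,221)]: print(uv,onz('wrist',uv,208 if 130<uv[1]<200 else 203,s))
for uv in [(239.5,99),(283.5,99),(239,189),(282.5,190)]: print(uv,onz('wrist',uv,42,s))
```

```text
(259, 141) [ 490.50329236 -339.20337146  208.        ]
(260, 192) [ 504.11604463 -397.06960405  208.        ]
(259.5, 166.5) [ 497.15232512 -367.47507342  208.        ]
(260, 105) [ 483.3734694  -301.05973231  203.        ]
(260.5, 221) [ 512.77001118 -434.55716961  203.        ]
(239.5, 99) [ 448.94679526 -303.68001449   42.        ]
(283.5, 99) [ 516.9802991  -289.28790059   42.        ]
(239, 189) [ 476.82047192 -449.74816524   42.        ]
(282.5, 190) [ 549.88467087 -435.57168928   42.        ]
```

View pics/w2c.png

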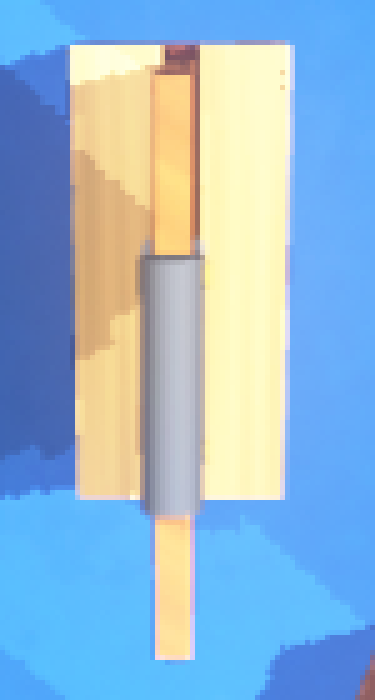

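```bash
python3 - <<'E'
from h import *
np.set_printoptions(precision=4,suppress=True)
s=arm.read_state();print(q2R(s["orientation"]),s["position"],s["joint_positions"])
E
python3 g.py 497.2 -367.7 185 .231
```

```text
[[ 0.9781  0.2066 -0.0262]
 [ 0.206  -0.9783 -0.0219]
 [-0.0302  0.016  -0.9994]] [ 497.0967 -365.786   413.9435] [ 0.1037  0.3082  0.6122  1.4335 -0.1425  1.4605  0.9179]
t 3.4167 p [ 497.1 -365.8  413.9] yaw 0.208 tilt [-0. -0. -1.] F [-1.3 -0.2 -0.5] w 86.90151949416386
tool shift [  6.6  -1.8 228.8] roll -1.3407316033602035
```

>>> play_rows:
  targets:
    - {"hand":1,"x":1.5,"y":0,"z":30,"roll":-0.7}
    - {"hand":1,"x":1.5,"y":0,"z":35,"roll":-0.7}
    - {"hand":1,"x":1.5,"y":0,"z":35,"roll":0}
    - {"hand":1,"x":1,"y":0,"z":35,"roll":0}
    - {"hand":1,"x":1,"y":0,"z":25,"roll":0}
    - {"hand":1,"x":0,"y":0,"z":15,"roll":0}
    - {"hand":1,"x":0,"y":0,"z":0,"roll":0}
    - {"hand":1,"x":0,"y":0,"z":0,"roll":0}

```text
time: 4.08
position: [507.0, -357.7, 233.3]
orientation: [0.009, 0.992, 0.125, -0.011]
force: [-1.0, -0.2, 0.8]
grip_width: 86.9
```

```bash
python3 g.py 497.2 -367.7 185 .231;python3 - <<'E'
from h import *
np.set_printoptions(precision=4,suppress=True)
s=arm.read_state();print(q2R(s["orientation"]))
E
```

```text
t 4.0833 p [ 507.  -357.7  233.3] yaw 0.250 tilt [-0. -0. -1.] F [-1.  -0.2  0.8] w 86.85224786373456
tool shift [-10.8   6.6  48.7] roll 1.0746182039135126
[[ 0.9687  0.2475 -0.0195]
 [ 0.2471 -0.9688 -0.0201]
 [-0.0239  0.0146 -0.9996]]
```

>>> play_rows:
  targets:
    - {"hand":1,"x":-6,"y":4,"z":0,"roll":0.6}
    - {"hand":1,"x":-5,"y":3,"z":0,"roll":0.5}
    - {"hand":1,"x":0,"y":0,"z":0,"roll":0}

```text
time: 4.33
position: [500.0, -366.6, 236.7]
orientation: [0.01, 0.993, 0.116, -0.009]
force: [0.5, -0.4, 0.5]
grip_width: 87.1
```

```bash
python3 g.py 497.2 -367.7 185 .231;python3 - <<'E'
from h import *
np.set_printoptions(precision=4,suppress=True)
s=arm.read_state();print(q2R(s["orientation"]))
E
```

```text
t 4.3333 p [ 500.  -366.6  236.7] yaw 0.233 tilt [-0. -0. -1.] F [ 0.5 -0.4  0.5] w 87.08735369542043
tool shift [-1.9 -0.5 51.8] roll 0.12420170861081119
[[ 0.9727  0.2314 -0.0154]
 [ 0.231  -0.9727 -0.0219]
 [-0.0201  0.0177 -0.9996]]
```

>>> play_rows:
  targets:
    - {"hand":1,"x":-1.5,"y":0.5,"z":18,"roll":0}
    - {"hand":1,"x":-1.5,"y":0.5,"z":18,"roll":0}
    - {"hand":1,"x":-1,"y":0.5,"z":15,"roll":0}
    - {"hand":1,"x":0,"y":0,"z":0,"roll":0}

```text
time: 4.67
position: [498.1, -374.5, 191.8]
orientation: [0.014, 0.993, 0.115, -0.003]
force: [-0.5, 0.4, -0.9]
grip_width: 87.5
```

```bash
python3 g.py 497.2 -367.7 185 .231;python3 - <<'E'
from h import *
np.set_printoptions(precision=4,suppress=True)
s=arm.read_state();print(q2R(s["orientation"]))
cv2.imwrite('pics/s3.png',np.hstack([capture('side')[130:280,150:300],capture('scene')[90:240,110:260]]).repeat(2,0).repeat(2,1))
E
```

```text
t 4.6667 p [ 498.1 -374.5  191.8] yaw 0.230 tilt [-0. -0. -1.] F [-0.5  0.4 -0.9] w 87.51450132203604
tool shift [ 0.7 -7.   6.6] roll -0.03432908036472152
[[ 0.9735  0.2285 -0.0024]
 [ 0.2284 -0.9731 -0.029 ]
 [-0.009   0.0277 -0.9996]]
```

View pics/s3.png

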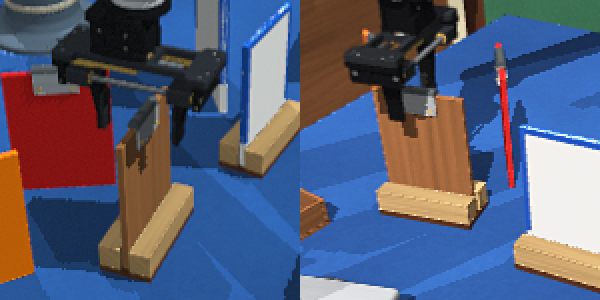

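>>> play_rows:
  targets:
    - {"hand":1,"x":0,"y":-5,"z":4,"roll":0}
    - {"hand":1,"x":0,"y":-2,"z":3,"roll":0}
    - {"hand":1,"x":0,"y":0,"z":0,"roll":0}

```text
time: 5.02
position: [499.5, -369.6, 190.5]
orientation: [0.017, 0.993, 0.115, 0.002]
force: [0.2, 0.3, 0.2]
grip_width: 86.9
```

```bash
python3 g.py 497.2 -367.7 185 .231;python3 - <<'E'
from h import *
np.set_printoptions(precision=4,suppress=True)
s=arm.read_state();print(q2R(s["orientation"]))
E
```

```text
t 5.0167 p [ 499.5 -369.6  190.5] yaw 0.230 tilt [ 0. -0. -1.] F [0.2 0.3 0.2] w 86.86978829440103
tool shift [-1.8 -2.6  5.4] roll -0.030888409854794917
[[ 0.9736  0.2283  0.0071]
 [ 0.2284 -0.973  -0.0343]
 [-0.0009  0.0351 -0.9994]]
```

>>> play_rows:
  targets:
    - {"hand":1,"x":-1,"y":-2,"z":7,"roll":0}
    - {"hand":0.3,"x":-1,"y":0,"z":1,"roll":0}
    - {"hand":0.25,"x":0,"y":0,"z":1,"roll":0}
    - {"hand":0.25,"x":0,"y":0,"z":0,"roll":0}
    - {"hand":0.25,"x":0,"y":0,"z":0,"roll":0}
  grip_force: 30

```text
time: 5.43
position: [497.8, -368.0, 181.8]
orientation: [0.018, 0.993, 0.116, 0.003]
force: [1.0, -0.3, -0.6]
grip_width: 67.8
```

```bash
python3 g.py 497.2 -367.7 185 .231;python3 - <<'E'
from h import *
np.set_printoptions(precision=4,suppress=True)
s=arm.read_state();print(q2R(s["orientation"]))
E
```

```text
t 5.4333 p [ 497.8 -368.   181.8] yaw 0.232 tilt [ 0. -0. -1.] F [ 1.  -0.3 -0.6] w 67.83814305770547
tool shift [-0.5 -0.3 -3.2] roll 0.03657268948656316
[[ 0.9733  0.2294  0.0094]
 [ 0.2296 -0.9727 -0.0351]
 [ 0.0011  0.0363 -0.9993]]
```

>>> play_rows:
  targets:
    - {"hand":0,"x":0,"y":0,"z":-1,"roll":0}
    - {"hand":0,"x":0,"y":0,"z":0,"roll":0}
    - {"hand":0,"x":0,"y":0,"z":0,"roll":0}
    - {"hand":0,"x":0,"y":0,"z":0,"roll":0}
    - {"hand":0,"x":0,"y":0,"z":0,"roll":0}
    - {"hand":0,"x":0,"y":0,"z":0,"roll":0}
    - {"hand":0,"x":0,"y":0,"z":0,"roll":0}
    - {"hand":0,"x":0,"y":0,"z":0,"roll":0}
    - {"hand":0,"x":0,"y":0,"z":0,"roll":0}
  grip_force: 30

```text
time: 6.18
position: [497.9, -368.5, 183.2]
orientation: [0.018, 0.993, 0.115, 0.003]
force: [0.7, -0.2, 0.8]
grip_width: 14.7
```

```bash
cat > st.py <<'E'
from h import *
np.set_printoptions(precision=4,suppress=True)
s=arm.read_state();print(q2R(s["orientation"]),s["position"],s["force"],s["moment"],s["grip_width"],s["time"])
E
python3 st.py
```

```text
[[ 0.9734  0.2291  0.0097]
 [ 0.2293 -0.9727 -0.0357]
 [ 0.0013  0.0369 -0.9993]] [ 497.9433 -368.4542  183.2398] [ 0.7443 -0.1824  0.8174] [-0.0253  0.082   0.0167] 14.71139260858185 6.1833
```

>>> play_rows:
  targets:
    - {"hand":0,"x":0,"y":2,"z":-12,"roll":0}
    - {"hand":0,"x":0,"y":1,"z":-20,"roll":0}
    - {"hand":0,"x":0,"y":1,"z":-25,"roll":0}
    - {"hand":0,"x":0,"y":1,"z":-30,"roll":0}
    - {"hand":0,"x":0,"y":0,"z":-35,"roll":0}
    - {"hand":0,"x":0,"y":0,"z":-35,"roll":0}
    - {"hand":0,"x":0,"y":0,"z":-35,"roll":0}
    - {"hand":0,"x":0,"y":0,"z":-35,"roll":0}
    - {"hand":0,"x":0,"y":0,"z":-20,"roll":0}
  grip_force: 40

```text
time: 6.93
position: [493.3, -361.5, 436.4]
orientation: [0.012, 0.993, 0.114, -0.005]
force: [-0.2, -0.2, -1.8]
grip_width: 14.7
```

```bash
python3 st.py; python3 g.py 600 -100 430 .235;python3 - <<'E'
from h import *
cv2.imwrite('pics/s4.png',np.hstack([capture('side')[50:280,130:330],capture('scene')[10:240,80:280]]).repeat(2,0).repeat(2,1))
E
```

```text
[[ 0.974   0.2263 -0.0067]
 [ 0.2261 -0.9738 -0.0249]
 [-0.0121  0.0227 -0.9997]] [ 493.3182 -361.5373  436.3583] [-0.2237 -0.2498 -1.7693] [-0.158  -0.0234 -0.0274] 14.714882957803965 6.9333
t 6.9333 p [ 493.3 -361.5  436.4] yaw 0.228 tilt [-0. -0. -1.] F [-0.2 -0.2 -1.8] w 14.714882957803965
tool shift [ 163.1 -230.7   -0.9] roll -0.396715115205415
```

View pics/s4.png

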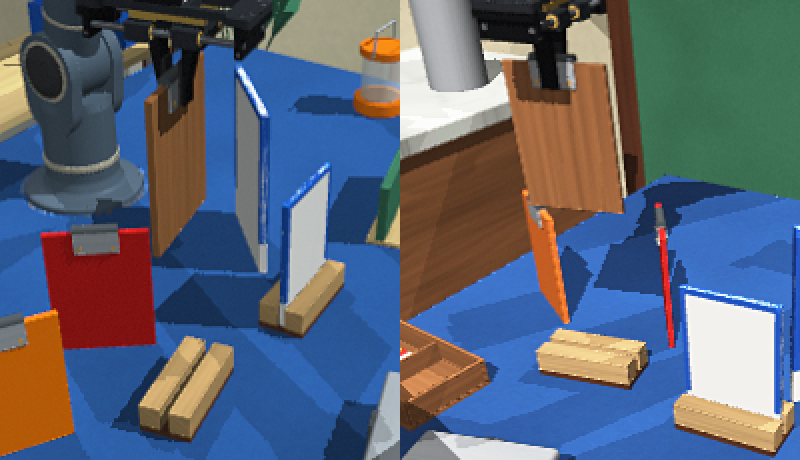

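>>> play_rows:
  targets:
    - {"hand":0,"x":14,"y":-18,"z":0,"roll":0}
    - {"hand":0,"x":19,"y":-26,"z":0,"roll":0}
    - {"hand":0,"x":19,"y":-26,"z":0,"roll":0}
    - {"hand":0,"x":19,"y":-26,"z":0,"roll":0}
    - {"hand":0,"x":19,"y":-26,"z":0,"roll":0}
    - {"hand":0,"x":19,"y":-26,"z":0,"roll":0}
    - {"hand":0,"x":19,"y":-28,"z":0,"roll":0}
    - {"hand":0,"x":19,"y":-30,"z":0,"roll":0}
    - {"hand":0,"x":14,"y":-33,"z":0,"roll":0}
    - {"hand":0,"x":0,"y":-35,"z":0,"roll":0}

```text
time: 7.87
position: [586.2, -58.8, 415.6]
orientation: [0.014, 0.995, 0.1, -0.014]
force: [1.1, 0.7, -3.0]
grip_width: 15.0
```

```bash
python3 st.py; python3 g.py 563 150 430 .24
```

```text
[[ 0.9796  0.1995 -0.026 ]
 [ 0.1987 -0.9796 -0.0308]
 [-0.0316  0.0251 -0.9992]] [586.2314 -58.7694 415.6405] [ 1.0607  0.6933 -2.9782] [ 0.1136 -0.0871  0.0055] 14.977603230585778 7.8667
t 7.8667 p [586.2 -58.8 415.6] yaw 0.200 tilt [-0. -0. -1.] F [ 1.1  0.7 -3. ] w 14.977603230585778
tool shift [  18.3 -208.8  -20.2] roll -2.2858977107193907
```

>>> play_rows:
  targets:
    - {"hand":0,"x":4,"y":-35,"z":-3,"roll":-0.5}
    - {"hand":0,"x":4,"y":-35,"z":-3,"roll":-0.5}
    - {"hand":0,"x":4,"y":-35,"z":-3,"roll":-0.5}
    - {"hand":0,"x":4,"y":-30,"z":-3,"roll":-0.5}
    - {"hand":0,"x":2,"y":-25,"z":-3,"roll":-0.3}
    - {"hand":0,"x":0,"y":-15,"z":0,"roll":0}
    - {"hand":0,"x":0,"y":0,"z":0,"roll":0}
    - {"hand":0,"x":0,"y":0,"z":0,"roll":0}
    - {"hand":0,"x":0,"y":0,"z":0,"roll":0}

```text
time: 8.62
position: [555.8, 135.3, 411.5]
orientation: [0.014, 0.991, 0.129, -0.029]
force: [-0.2, -0.5, -2.7]
grip_width: 14.8
```

```bash
python3 st.py; python3 g.py 563 234 430 .24
python3 - <<'E'
from h import *
import pickle
s=arm.read_state();cv2.imwrite('pics/w5.png',capture('wrist'));pickle.dump(s,open('w5.pkl','wb'));print(arm.read_state()["position"],s["joint_vel"])
E
```

```text
[[ 0.965   0.2567 -0.0539]
 [ 0.2551 -0.9663 -0.0347]
 [-0.061   0.0197 -0.9979]] [555.7992 135.3254 411.5497] [-0.2492 -0.4907 -2.6841] [ 0.0427 -0.0674  0.0115] 14.753651759676256 8.6167
t 8.6167 p [555.8 135.3 411.5] yaw 0.258 tilt [-0.1 -0.  -1. ] F [-0.2 -0.5 -2.7] w 14.753651759676256
tool shift [ 31.  -93.1 -22.2] roll 1.0573493907003122
[555.9163957 134.5722524 411.5553327] [ 0.00778982  0.00321455  0.01329148  0.01782022  0.01956628 -0.001265
  0.00377955]
```

View pics/w5.png

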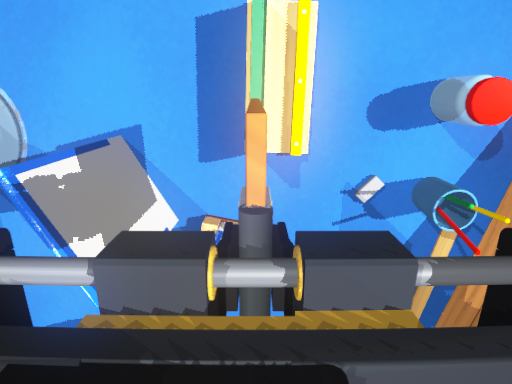

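Run:
```python
from fit import *
import pickle
np.set_printoptions(precision=1,suppress=True)
s=pickle.load(open('w5.pkl','rb'))
p=[544.6,234.2,.24];c,sn=np.cos(p[2]),np.sin(p[2])
M=[(-40,80,108),(-24,80,108),(-24,-120,108),(24,-120,26),(42,-120,26),(55,-120,8),(24,60,26),(42,60,26),(55,60,8)]
i=cv2.imread('pics/w5.png')
k=4;x0,y0,w,h=235,0,95,165
o=cv2.resize(i[y0:y0+h,x0:x0+w],None,fx=k,fy=k,interpolation=cv2.INTER_NEAREST)
for m in M:
    X=(p[0]+c*m[0]-sn*m[1],p[1]+sn*m[0]+c*m[1],m[2]);u=proj("wrist",X,s)[0];print(m,u)
    cv2.circle(o,tuple(int(v) for v in (u-[x0-.5,y0-.5])*k),3,(255,0,255),1)
cv2.imwrite('pics/w5c.png',o)
```

```text
(-40, 80, 108) [250.9  11.2]
(-24, 80, 108) [263.3  11.3]
(-24, -120, 108) [260.  163.6]
(24, -120, 26) [290.4 154.2]
(42, -120, 26) [301.1 154.5]
(55, -120, 8) [307.7 152.8]
(24, 60, 26) [295.9  38.9]
(42, 60, 26) [307.7  39.1]
(55, 60, 8) [314.7  41.1]
```

View pics/w5c.png

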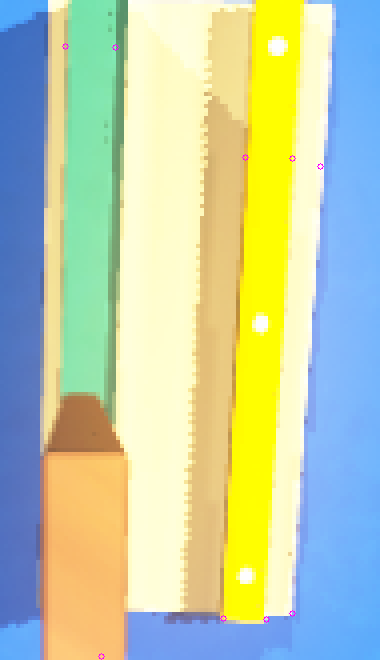

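```bash
cat > pl.py <<'E'
from h import *
import sys
np.set_printoptions(precision=1,suppress=True)
P=np.array([545.,234.2,0]);yaw=.236
c,s_=np.cos(yaw),np.sin(yaw);Rp=np.array([[c,-s_,0],[s_,c,0],[0,0,1]])
FT=np.array([0,-6,175.])
def rep(x,y,z):
    s=arm.read_state();R=q2R(s["orientation"]);p=np.array(s["position"])
    f=p+R@FT
    print("t",s["time"],"tcp",p,"foot in prop",Rp.T@(f-P),"tcp in prop",Rp.T@(p-P),"F prop",Rp.T@s["force"],"w",s["grip_width"])
    Q=Rp.T@R;print("tool axes in prop\n",np.round(Q,3))
    d=R.T@(P+Rp@np.array([x,y,z])-f)
    print("shift",d,"roll",np.degrees(np.arctan2(R[1,0],R[0,0])-yaw))
if __name__=="__main__": rep(*map(float,sys.argv[1:]))
E
python3 pl.py 8 0 150
```

```text
t 8.6667 tcp [555.9 134.6 411.6] foot in prop [-23.4 -97.2 236.8] tcp in prop [-12.7 -99.4 411.6] F prop [-0.8 -0.6 -2.3] w 15.075547596997296
tool axes in prop
 [[ 1.   0.  -0.1]
 [ 0.  -1.  -0. ]
 [-0.1  0.  -1. ]]
shift [ 38.7 -98.2  82.6] roll 1.2167340100091448
```

>>> play_rows:
  targets:
    - {"hand":0,"x":6,"y":-14,"z":8,"roll":0.3}
    - {"hand":0,"x":6,"y":-16,"z":12,"roll":0.3}
    - {"hand":0,"x":6,"y":-16,"z":12,"roll":0.3}
    - {"hand":0,"x":6,"y":-16,"z":12,"roll":0.3}
    - {"hand":0,"x":6,"y":-16,"z":12,"roll":0}
    - {"hand":0,"x":6,"y":-12,"z":12,"roll":0}
    - {"hand":0,"x":2,"y":-6,"z":8,"roll":0}
    - {"hand":0,"x":0,"y":0,"z":4,"roll":0}
    - {"hand":0,"x":0,"y":0,"z":0,"roll":0}

```text
time: 9.42
position: [571.7, 221.1, 322.7]
orientation: [0.018, 0.994, 0.104, -0.028]
force: [0.0, 0.3, -2.4]
grip_width: 14.6
```

```bash
python3 pl.py 10 0 120
```

```text
t 9.4167 tcp [571.7 221.1 322.7] foot in prop [ 12.6 -17.9 147.9] tcp in prop [ 22.9 -19.  322.7] F prop [ 0.1  0.3 -2.4] w 14.599611319131201
tool axes in prop
 [[ 1.  -0.  -0.1]
 [-0.  -1.  -0. ]
 [-0.1  0.  -1. ]]
shift [ -1.5 -18.7  27.5] roll -1.5851358686567587
```

>>> play_rows:
  targets:
    - {"hand":0,"x":0,"y":-7,"z":7,"roll":-0.6}
    - {"hand":0,"x":-1,"y":-7,"z":7,"roll":-0.5}
    - {"hand":0,"x":-1,"y":-5,"z":7,"roll":-0.5}
    - {"hand":0,"x":0,"y":0,"z":7,"roll":0}
    - {"hand":0,"x":0,"y":0,"z":0,"roll":0}

```text
time: 9.83
position: [564.5, 236.9, 293.2]
orientation: [0.018, 0.993, 0.118, -0.027]
force: [-0.2, -0.2, -2.9]
grip_width: 14.8
```

```bash
sed -i 's/np.round(Q,3))/np.array2string(Q,precision=3))/' pl.py; python3 pl.py 10 0 60;python3 - <<'E'
from h import *
import pickle
s=arm.read_state();cv2.imwrite('pics/w6.png',capture('wrist'))
a=capture('side')[20:220,260:420];b=capture('scene')[120:320,280:440]
cv2.imwrite('pics/s6.png',np.hstack([a,b]).repeat(2,0).repeat(2,1))
E
```

```text
t 9.8333 tcp [564.5 236.9 293.2] foot in prop [  9.5  -0.9 118.4] tcp in prop [ 19.6  -1.9 293.2] F prop [-0.3 -0.2 -2.9] w 14.776691131220257
tool axes in prop
 [[ 0.998  0.001 -0.057]
 [-0.    -1.    -0.029]
 [-0.057  0.029 -0.998]]
shift [ 3.8 -2.6 58.2] roll -0.025480572291965545
```

View pics/s6.png

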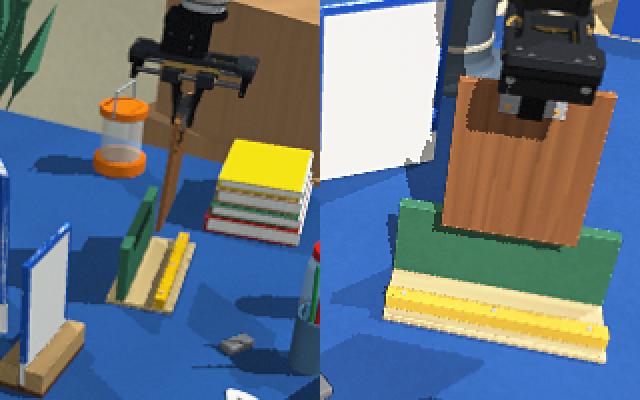

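View pics/w6.png

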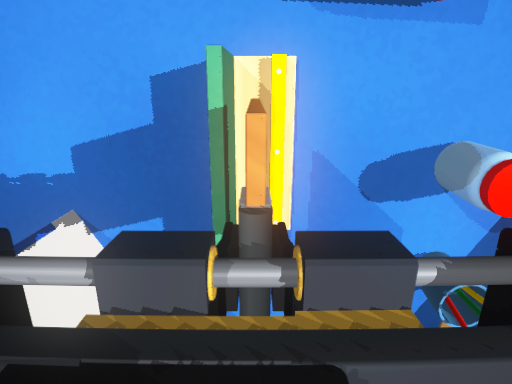

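>>> play_rows:
  targets:
    - {"hand":0,"x":1,"y":-1,"z":12,"roll":0}
    - {"hand":0,"x":1,"y":-1,"z":14,"roll":0}
    - {"hand":0,"x":1,"y":0,"z":14,"roll":0}
    - {"hand":0,"x":0,"y":0,"z":12,"roll":0}
    - {"hand":0,"x":0,"y":0,"z":6,"roll":0}
    - {"hand":0,"x":0,"y":0,"z":0,"roll":0}

```text
time: 10.48
position: [567.7, 236.5, 234.9]
orientation: [0.016, 0.993, 0.116, -0.022]
force: [-0.1, 0.4, -2.2]
grip_width: 14.5
```

```bash
python3 pl.py 12 0 18
```

```text
t 10.4833 tcp [567.7 236.5 234.9] foot in prop [14.2 -1.8 60. ] tcp in prop [ 22.6  -3.  234.9] F prop [-0.   0.4 -2.2] w 14.50164387207282
tool axes in prop
 [[ 0.999 -0.002 -0.048]
 [-0.003 -1.    -0.027]
 [-0.048  0.027 -0.998]]
shift [-0.2 -2.9 42. ] roll -0.1952910600564022
```

>>> play_rows:
  targets:
    - {"hand":0,"x":-1,"y":-1,"z":10,"roll":0}
    - {"hand":0,"x":-1,"y":-1,"z":12,"roll":0}
    - {"hand":0,"x":0,"y":-1,"z":10,"roll":0}
    - {"hand":0,"x":0,"y":0,"z":7,"roll":0}
    - {"hand":0,"x":0,"y":0,"z":2,"roll":0}
    - {"hand":0,"x":0,"y":0,"z":0,"roll":0}

```text
time: 10.98
position: [564.5, 237.8, 191.9]
orientation: [0.016, 0.993, 0.116, -0.02]
force: [-0.3, 0.6, -2.4]
grip_width: 15.1
```

```bash
python3 pl.py 18 0 12;python3 - <<'E'
from h import *
a=capture('side')[60:200,280:400];b=capture('scene')[170:310,290:440]
cv2.imwrite('pics/s7.png',np.hstack([a,b]).repeat(3,0).repeat(3,1))
E
```

```text
t 10.9833 tcp [564.5 237.8 191.9] foot in prop [12.   0.4 17. ] tcp in prop [ 19.8  -1.  191.9] F prop [-0.1  0.7 -2.4] w 15.113565207865577
tool axes in prop
 [[ 0.999 -0.003 -0.044]
 [-0.004 -1.    -0.026]
 [-0.044  0.026 -0.999]]
shift [6.2 0.2 4.7] roll -0.22387419885399343
```

View pics/s7.png

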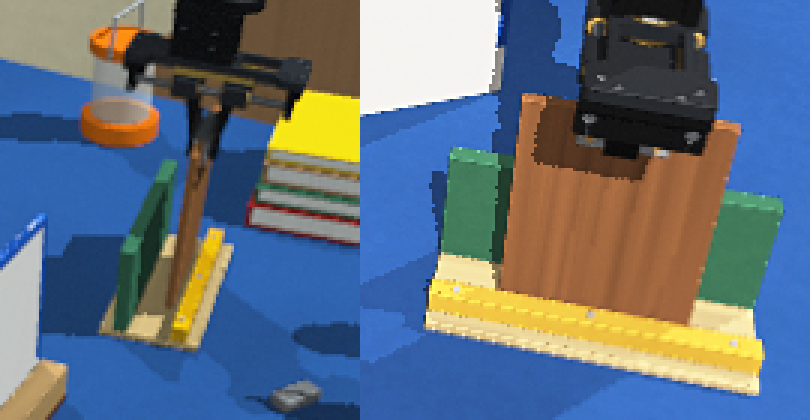

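>>> play_rows:
  targets:
    - {"hand":0,"x":2,"y":0,"z":1,"roll":0}
    - {"hand":0,"x":2,"y":0,"z":1,"roll":0}
    - {"hand":0,"x":1,"y":0,"z":1,"roll":0}
    - {"hand":0,"x":0,"y":0,"z":0,"roll":0}

```text
time: 11.42
position: [571.0, 239.5, 191.0]
orientation: [0.015, 0.993, 0.116, -0.018]
force: [-0.2, 0.3, -2.7]
grip_width: 14.7
```

```bash
python3 pl.py 19 0 8
```

```text
t 11.4167 tcp [571.  239.5 191. ] foot in prop [19.5  0.6 16.1] tcp in prop [ 26.6  -1.  191. ] F prop [-0.1  0.4 -2.7] w 14.686313347425685
tool axes in prop
 [[ 0.999 -0.003 -0.04 ]
 [-0.004 -1.    -0.025]
 [-0.04   0.025 -0.999]]
shift [-0.2  0.4  8.1] roll -0.21621498136905576
```

>>> play_rows:
  targets:
    - {"hand":0,"x":-0.3,"y":0,"z":3,"roll":0}
    - {"hand":0,"x":-0.3,"y":0,"z":3,"roll":0}
    - {"hand":0,"x":0,"y":0,"z":1,"roll":0}

```text
time: 11.67
position: [570.3, 239.1, 184.0]
orientation: [0.015, 0.993, 0.116, -0.018]
force: [0.0, -1.0, -3.0]
grip_width: 14.8
```

```bash
python3 pl.py 19 0 8
```

```text
t 11.6667 tcp [570.3 239.1 184. ] foot in prop [18.8  0.5  9. ] tcp in prop [ 25.8  -1.1 184. ] F prop [-0.2 -0.9 -3. ] w 14.801184166031726
tool axes in prop
 [[ 0.999 -0.003 -0.04 ]
 [-0.004 -1.    -0.025]
 [-0.04   0.025 -0.999]]
shift [0.2 0.5 1. ] roll -0.21548591231878814
```

>>> play_rows:
  targets:
    - {"hand":0,"x":0,"y":0,"z":1,"roll":0}
    - {"hand":0,"x":0,"y":0,"z":1,"roll":0}

```text
time: 11.83
position: [570.7, 240.0, 183.5]
orientation: [0.014, 0.993, 0.116, -0.018]
force: [-1.8, 0.6, 5.6]
grip_width: 15.0
```

```bash
python3 pl.py 19 0 8
```

```text
t 11.8333 tcp [570.7 240.  183.5] foot in prop [19.7  1.6  8.5] tcp in prop [ 26.3  -0.3 183.5] F prop [-1.6  1.   5.6] w 14.985518917988689
tool axes in prop
 [[ 0.999 -0.002 -0.038]
 [-0.003 -1.    -0.023]
 [-0.038  0.024 -0.999]]
shift [-0.6  1.5  0.6] roll -0.1834361548110232
```

>>> play_rows:
  targets:
    - {"hand":0.3,"x":0,"y":0,"z":0,"roll":0}
    - {"hand":0.3,"x":0,"y":0,"z":0,"roll":0}
    - {"hand":0.3,"x":-2,"y":0,"z":0,"roll":0}
    - {"hand":0.3,"x":-3,"y":0,"z":0,"roll":0}
    - {"hand":0.3,"x":-3,"y":0,"z":0,"roll":0}
    - {"hand":0.3,"x":0,"y":0,"z":0,"roll":0}

```text
time: 12.33
position: [563.9, 237.8, 184.6]
orientation: [0.014, 0.993, 0.116, -0.015]
force: [-1.0, -0.3, -0.3]
grip_width: 25.7
```

```bash
python3 pl.py 19 0 8;python3 - <<'E'
from h import *
a=capture('side')[60:200,280:400];b=capture('scene')[170:310,290:440]
cv2.imwrite('pics/s8.png',np.hstack([a,b]).repeat(3,0).repeat(3,1))
E
```

```text
t 12.3333 tcp [563.9 237.8 184.6] foot in prop [13.3  1.   9.6] tcp in prop [ 19.2  -0.9 184.6] F prop [-1.1 -0.  -0.3] w 25.712359391563904
tool axes in prop
 [[ 0.999 -0.003 -0.034]
 [-0.004 -1.    -0.024]
 [-0.034  0.024 -0.999]]
shift [5.7 0.9 1.4] roll -0.22800621598111603
```

View pics/s8.png

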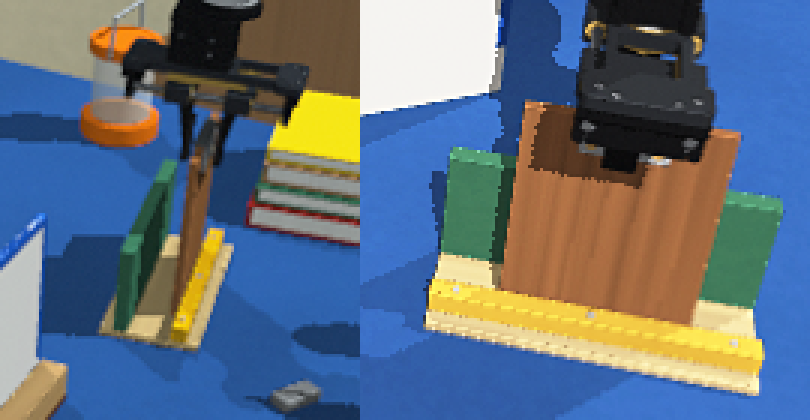

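>>> play_rows:
  targets:
    - {"hand":0.3,"x":-5,"y":0,"z":0,"roll":0}
    - {"hand":0.31,"x":-5,"y":0,"z":0,"roll":0}
    - {"hand":0.32,"x":-5,"y":0,"z":0,"roll":0}
    - {"hand":0.33,"x":-5,"y":0,"z":0,"roll":0}
    - {"hand":0.34,"x":-5,"y":0,"z":0,"roll":0}

```text
time: 12.85
position: [538.3, 231.6, 185.3]
orientation: [0.014, 0.993, 0.116, -0.015]
force: [-0.2, -0.2, -1.4]
grip_width: 29.1
```

```bash
python3 pl.py 19 0 8;python3 - <<'E'
from h import *
a=capture('side')[60:200,280:400];b=capture('scene')[170:310,290:440]
cv2.imwrite('pics/s9.png',np.hstack([a,b]).repeat(3,0).repeat(3,1))
E
```

```text
t 12.85 tcp [538.3 231.6 185.3] foot in prop [-12.9   0.8  10.3] tcp in prop [ -7.1  -1.  185.3] F prop [-0.2 -0.1 -1.4] w 29.065832902813778
tool axes in prop
 [[ 0.999 -0.004 -0.033]
 [-0.004 -1.    -0.024]
 [-0.033  0.024 -0.999]]
shift [32.   0.7  1.2] roll -0.2523576769244939
```

View pics/s9.png

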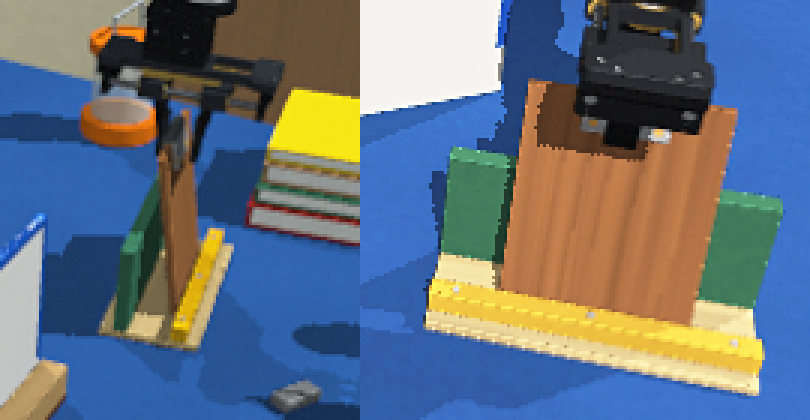

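>>> play_rows:
  targets:
    - {"hand":0.36,"x":-5,"y":0,"z":0.5,"roll":0}
    - {"hand":0.38,"x":-5,"y":0,"z":0.5,"roll":0}
    - {"hand":0.4,"x":-5,"y":0,"z":0.5,"roll":0}
    - {"hand":0.42,"x":-5,"y":0,"z":0,"roll":0}
    - {"hand":0.44,"x":-5,"y":0,"z":0,"roll":0}
    - {"hand":0.46,"x":-5,"y":0,"z":0,"roll":0}
    - {"hand":0.46,"x":-4,"y":0,"z":0,"roll":0}

```text
time: 13.53
position: [501.8, 222.9, 184.8]
orientation: [0.014, 0.993, 0.116, -0.015]
force: [-0.0, 0.3, -0.1]
grip_width: 39.3
```

```bash
python3 pl.py 19 0 8;python3 - <<'E'
from h import *
a=capture('side')[60:200,280:400];b=capture('scene')[170:310,290:440]
cv2.imwrite('pics/s10.png',np.hstack([a,b]).repeat(3,0).repeat(3,1))
E
```

```text
t 13.5333 tcp [501.8 222.9 184.8] foot in prop [-50.5   1.    9.8] tcp in prop [-44.6  -0.8 184.8] F prop [ 0.   0.3 -0.1] w 39.25292804328121
tool axes in prop
 [[ 0.999 -0.003 -0.033]
 [-0.004 -1.    -0.024]
 [-0.033  0.024 -0.999]]
shift [69.5  0.7 -0.5] roll -0.2440935914878452
```

View pics/s10.png

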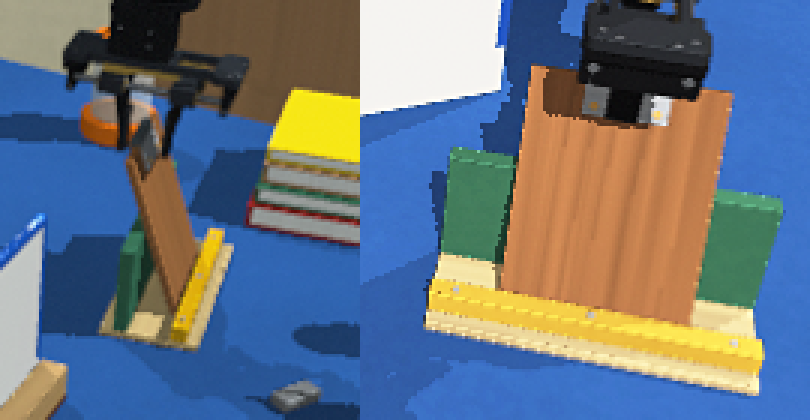

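>>> play_rows:
  targets:
    - {"hand":0.6,"x":-2,"y":0,"z":0,"roll":0}
    - {"hand":0.8,"x":-2,"y":0,"z":0,"roll":0}
    - {"hand":1,"x":0,"y":0,"z":0,"roll":0}
    - {"hand":1,"x":0,"y":0,"z":0,"roll":0}
    - {"hand":1,"x":0,"y":0,"z":0,"roll":0}
    - {"hand":1,"x":0,"y":0,"z":0,"roll":0}
    - {"hand":1,"x":0,"y":0,"z":0,"roll":0}
    - {"hand":1,"x":0,"y":0,"z":0,"roll":0}
    - {"hand":1,"x":0,"y":0,"z":0,"roll":0}

```text
time: 14.38
position: [498.9, 222.4, 185.4]
orientation: [0.014, 0.993, 0.116, -0.014]
force: [0.4, 0.0, 0.5]
grip_width: 85.7
```

```bash
python3 pl.py 19 0 8;python3 - <<'E'
from h import *
a=capture('side')[60:200,280:400];b=capture('scene')[170:310,290:440]
cv2.imwrite('pics/s11.png',np.hstack([a,b]).repeat(3,0).repeat(3,1))
E
```

```text
t 14.3833 tcp [498.9 222.4 185.4] foot in prop [-53.1   1.1  10.4] tcp in prop [-47.6  -0.7 185.4] F prop [ 0.4 -0.   0.5] w 85.69642284744016
tool axes in prop
 [[ 1.    -0.004 -0.031]
 [-0.004 -1.    -0.024]
 [-0.031  0.024 -0.999]]
shift [72.1  0.8  0.1] roll -0.24977074647758377
```

View pics/s11.png

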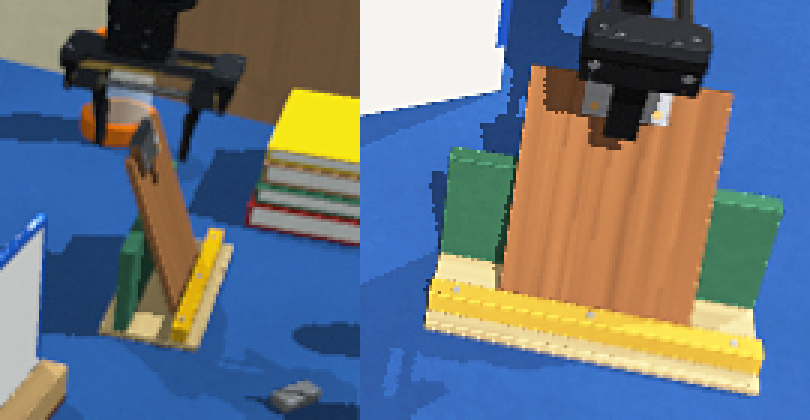

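>>> play_rows:
  targets:
    - {"hand":1,"x":1,"y":0,"z":-10,"roll":0}
    - {"hand":1,"x":1,"y":0,"z":-20,"roll":0}
    - {"hand":1,"x":1,"y":0,"z":-30,"roll":0}
    - {"hand":1,"x":0,"y":0,"z":-35,"roll":0}
    - {"hand":1,"x":0,"y":0,"z":-35,"roll":0}
    - {"hand":1,"x":0,"y":0,"z":-30,"roll":0}
    - {"hand":1,"x":0,"y":0,"z":0,"roll":0}
    - {"hand":1,"x":0,"y":0,"z":0,"roll":0}

```text
time: 15.15
position: [505.8, 227.5, 356.3]
orientation: [0.014, 0.993, 0.115, -0.015]
force: [0.2, -0.5, -1.0]
grip_width: 87.1
```

```bash
python3 pl.py 19 0 8;python3 - <<'E'
from h import *
A=capture('side');B=capture('scene')
cv2.imwrite('pics/s12f.png',np.vstack([A,B])[:, :]);a=A[60:200,280:400];b=B[170:310,290:440]
cv2.imwrite('pics/s12.png',np.hstack([a,b]).repeat(3,0).repeat(3,1));cv2.imwrite('pics/sc.png',B);cv2.imwrite('pics/sd.png',A)
E
```

```text
t 15.15 tcp [505.8 227.5 356.3] foot in prop [-45.3   4.4 181.3] tcp in prop [-39.7   2.6 356.3] F prop [ 0.  -0.5 -1. ] w 87.10190573553209
tool axes in prop
 [[ 0.999 -0.005 -0.032]
 [-0.005 -1.    -0.024]
 [-0.032  0.024 -0.999]]
shift [ 69.9  -0.1 171.2] roll -0.30574652790300005
```

View pics/s12.png

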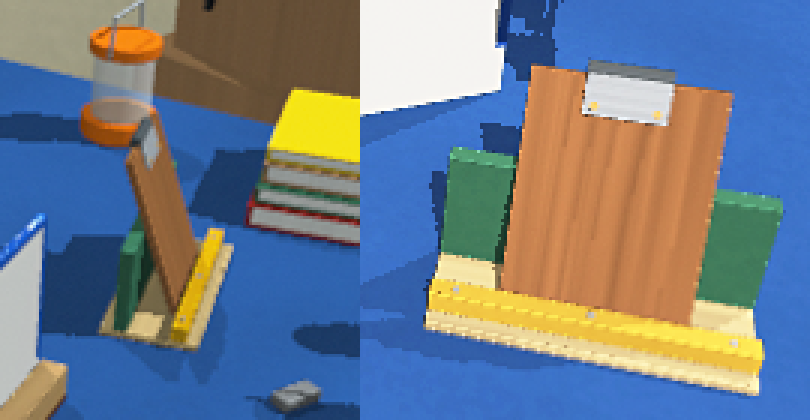

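View pics/sc.png

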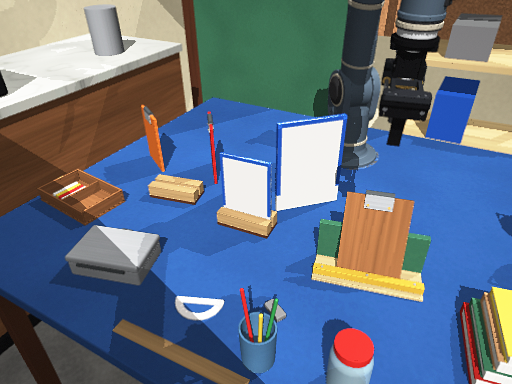

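Run:
```python
from pl import *
t=np.radians(22)
# foot centre placed so front-bottom edge near batten
foot=np.array([24-4.5*np.cos(t)-0,0,8+4.5*np.sin(t)])
Rl=np.array([[np.cos(t),0,-np.sin(t)],[0,1,0],[np.sin(t),0,np.cos(t)]])
for n,f in(("scene","sc"),("side","sd")):
    i=cv2.imread(f"pics/{f}.png");x0,y0,w,h=(300,170,145,130) if n=="scene" else (300,70,75,115)
    o=cv2.resize(i[y0:y0+h,x0:x0+w],None,fx=5,fy=5,interpolation=cv2.INTER_NEAREST)
    for m in [(4.5,-70,192),(4.5,70,192),(7.5,-30,200),(7.5,30,160),(7.5,-30,160),(4.5,-70,30),(4.5,70,30),(-4.5,-70,192),(4.5,-70,0)]:
        u=proj(n,P+Rp@(foot+Rl@np.array(m)))[0]
        cv2.circle(o,tuple(int(v) for v in (u-[x0-.5,y0-.5])*5),3,(255,0,255),-1)
    cv2.imwrite(f"pics/v_{n}.png",o)
```

```text
(no output)
```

View pics/v_scene.png

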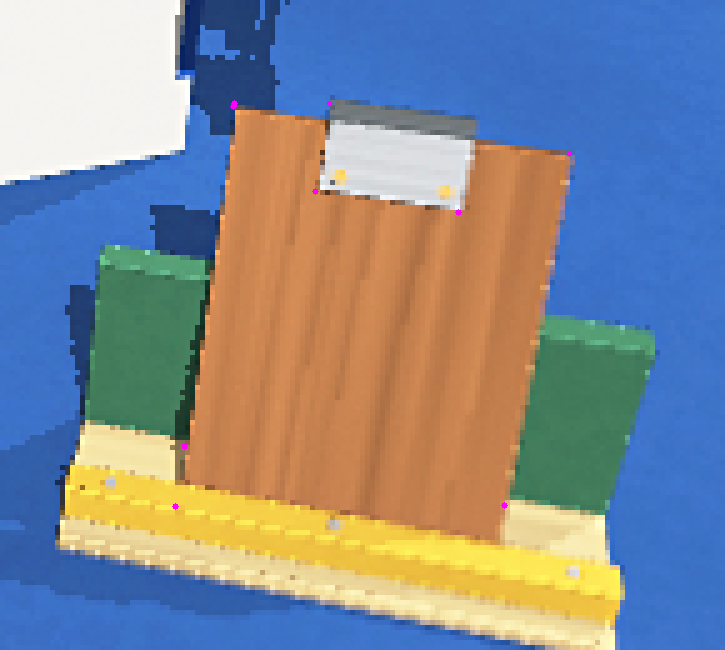

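View pics/v_side.png

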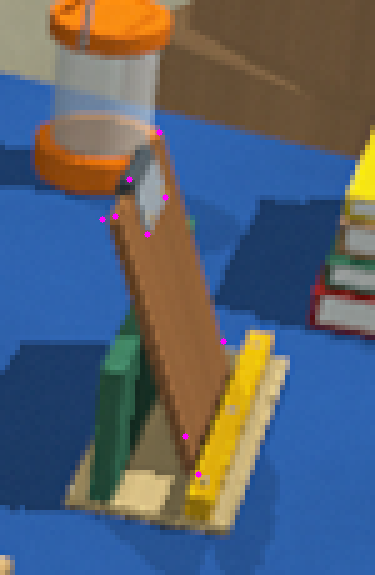

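```bash
python3 -c "
from h import *
print(arm.hand_in())"
```

```text
the job is handed in; nothing more can be done
None
```

I took the brown clipboard by its clip out of its holder and set its foot down on the plywood against the yellow batten. I then opened the fingers slightly and guided the board back onto the green panel's top edge. Last, I opened the gripper fully and raised it clear, and handed the job in at about 15 s of the 42 s.

**Final checks:**
- In the scene and side pictures taken after the gripper was clear, the board leans clip up. It matches the outline I computed for a 22° lean, foot at the batten and midway along it, to about 1–2 pixels (roughly 2–3 mm).
- The white board is still in its holder, and in the final scene picture nothing else looks moved or fallen.
- The highest contact force I read was about 9 N, at set-down.

**One thing off:** the tool's tilt drifted by up to 3.5° during the carry. The board was about 2° off upright at set-down, top towards the batten, which the guided tip-back absorbed.

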